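Dock the lamp head on the sample chamber and close its draw hook

TASK

Slide the lamp head along its guide bed, without lifting or tipping it, until it sits against the rubber light seal of the black sample chamber, and only then swing the hook closed over the brass stud on the lamp head. Press the hook fully home, past the point where the stud snaps into its pocket and on until the jaw bottoms on the stud and stops, so that the hook alone holds the lamp head on the compressed seal when you let go. Be gentle: feel your way, do not ram or force anything, and leave the other things on the bench where they are.

Things in the scene. Friction and masses are not known exactly. Their poses are not given: they have to be found in the camera images.
- chamber: Black round sample chamber, 132 mm across, 104 mm high (white lid knob to 124), on a black base plate 160 mm wide, 10 mm thick, bolted down; behind it (-y) a light-grey spectrometer, 150 mm wide, 88 mm high. Origin: table top below the middle of the square flange's face. y runs from the flange along the middle of the guide bed to the lamp head, z up; the open hook lies on its +x side.
- bed_end (a point): Open end of the guide bed, in its middle, 310 mm from the flange face, 10 mm above the table. Two aluminium fences, 113 mm apart inside, from chamber y = 15 to 305 mm, guide the lamp head's foot; their lips (99 mm apart, top 24 mm above the table) reach over the foot and keep it down.
- seal (a point): Middle of the flange face behind the black rubber light seal (70 mm wide, 54 mm high), 67 mm above the table. The seal stands 6 mm proud of the flange and is sprung: it pushes back with 4 N at first touch, rising to 21 N when pressed flush with the flange, a hard stop, and pushes a released lamp head back out by most of that. Nothing here may be pushed with more than 35 N.
- lamp: Light-grey lamp head, 94 mm wide (x), 100 mm long (y), 85 mm high, 0.5 to 0.85 kg, on a black foot 110 mm wide, 7.5 mm thick; slides at 0.5 to 2 N, with 1.5 mm play to each fence. Origin: centre of its underside, on the bed; axes as the chamber's. Push its grille, the flat face at y = +50 mm. Its origin is at chamber y = 56 mm when it touches the free seal, 50 at the hard stop, 53 when latched.
- stud (a point): Middle of the brass stud, an upright pin 8 mm in diameter on top of the lamp head, at x = 0, y = +5 mm, z = 93 mm in the lamp head's frame; it stands from 95 to 118 mm above the table.
- hook (a joint): Angle of the steel hook about its upright pivot: 0 closed (arm along the chamber's +y), growing as it opens towards chamber +x (clockwise from above), to 1.7. It starts at 0.9 to 1.5 and stays where it is left (friction 0.12 N m). Closing, it shoves the lamp head over to -x as far as its play and give allow, and so stops hard somewhere between -0.02 and -0.08, which must be felt.
- hook_seat (a point): Where the stud's axis lies when the hook is home, at the bottom of its jaw: 82.5 mm from the pivot, 103 mm above the table. With the lamp head at the seal the jaw takes the stud from joint 0.25 on and draws it in; the push at the tab rises to 10 to 22 N at a hump near 0.08, which bends an arm back some mm. Past it the stud snaps 2 mm out into a pocket, the push drops, then the jaw stops hard.
- hook_pivot (a point): The hook's pivot axis, on the chamber at x = 0, y = -25 mm; 103 mm above the table (mid-thickness of the hook, whose steel lies from 100 to 106 mm).
- hook_tab (a point): Middle of the red thumb tab standing on the hook's arm: an upright plate 32 mm along the arm, 5 mm thick, from 106 to 142 mm above the table; 112 mm from the pivot along the arm and 10.5 mm to the opening side of the line through the pivot (chamber +x when closed), 124 mm above the table. Push its broad face on the opening side to close the hook.
- film_roll: Bystander: white roll of film standing on end, 76 mm in diameter, 50 mm high; origin at the centre of its underside.
- beaker: Bystander: clear glass beaker, 60 mm in diameter, 70 mm high; origin at the centre of its underside.
- vial_clear: Bystander: clear vial with white cap, 28 mm in diameter, 55 mm high; origin at the centre of its underside.
- vial_amber: Bystander: amber bottle with black cap, 30 mm in diameter, 60 mm high, beside the bed on the chamber's -x side; origin at the centre of its underside.
- cuvette_rack: Bystander: white block 50 x 100 x 30 mm with two glass cuvettes standing to 53 mm; origin at the centre of its underside.
- driver: Bystander: yellow-handled screwdriver, 160 mm long, lying beside the chamber on its -x side; origin under its middle.
- port_cap: Bystander: black dust cap, a disc 56 mm in diameter and 13 mm high, lying beside the bed on the chamber's +x side; origin at the centre of its underside.

How it is judged:
By the outcome, as a careful person would: the job done as asked, in the order asked, and still so for the second after the job is handed in, with the robot touching nothing.
It also fails if it takes over 67 s, if anything falls off the work surface, if the arm or the gripper's body presses on something with over 40 N, if the wrist force passes 120 N, or if a joint passes its speed limit or range.

ROBOT

A 6-joint arm with a two-finger parallel gripper is mounted at the origin on the work surface. World frame = base frame: x ahead of the robot, y to its left, z up, the work surface at z = 0. Lengths are in mm, angles in rad, forces in N, time in s.
With the tool pointing down it reaches from about 375 to 925 mm from the base axis. Payload 5.7 kg.
Tool frame: the origin (TCP) lies midway between the tips of the shut fingers; the grasp point (between the pads) lies 19 mm behind it; z points along the fingers, y is the line along which they close (so a half turn about z gives the same grasp; the last joint's range is limited). The gripper opens to 88 mm and grips with 3 to 60 N. Pads are 20 mm wide; open, the fingers measure 115 mm over their backs; the gripper's body (75 mm by 178 mm) begins 61 mm behind the grasp point.
Start: joints at [-1.44, 0.359, 1.51, -0, 1.272, -0.115], TCP at [145.986, -581.937, 222.623] pointing down, gripper open.
Joint ranges: [-2.97, 2.97], [-1.01, 2.36], [0.21, 2.38], [-0.96, 4.11], [0.2, 2.71], [-2.98, 2.98]. Speed limits (rad/s): [2.39, 2.39, 3.14, 3.14, 3.14, 3.14].

INTERFACE

Orientations are given as a rotation vector (axis times angle).
In Python, from workcell import read_state, camera, camera_info, close_job, search_frame, masks_of, place_of gives the robot as it stands.
- The arm moves only by the tool jog_arm, never from a script. Its argument "deltas" is a list of rows, each a list of 2 entries, a list of its own where there are three numbers: the shift along the world's x, y, z scaled (see below), then the turn about the world's z scaled (see below). In form: [[[x, y, z], yaw], ...]. A call has exactly 5 rows; each row is the pose to reach, as a shift and turn from the pose commanded when the call began, turning the shorter way round; what a row does not reach only later rows make up. The controller multiplies each number of a shift by 0.12 m and each number of a turn by 180 degrees. A row lasts 1/10 s, in which the tool goes at most 50 mm and 8.59 degrees, less where a joint would pass 70% of its speed; a pose out of reach is approached as far as the arm can. A call with a number of a shift or a turn outside -1 to 1 is refused whole. A call with a gripper value outside its range is refused whole. "fingers" is the finger opening in mm, from 0 to 87.8, set as the call begins (left out, the last holds). The fingers move at their own pace and stop on an object; the grip force is fixed at half the most. Time passes only in rows, so rows that repeat a pose let the fingers close, or fill a call up. It gives the time, the measured TCP pose, the force, the opening and the grip force at its end, in the units of the state.
- read_state(): the state, without advancing time (a new reading comes with each control period).
- camera(name): name is "scene" or "top" or "wrist"; returns the picture (384x512x3 uint8, red, green, blue); there is no depth.
- camera_info(name): a dict with "fx", "fy", "cx", "cy" (pixels), "T" (4x4, takes a point from camera to world coordinates). Camera axes: x right, y down, z forward; pixel columns grow to the right and rows downward; lengths in mm; the calibration is good to about 2 mm. The wrist camera is an equidistant fisheye: a pixel r from the principal point sees the ray r / f radians off the axis. A picture is of the moment at which its call begins: read the wrist's pose just before it. camera_info takes no time and is no camera call; for the wrist camera it gives the pose at the moment of the call.
- close_job(): hands the job in; it is judged then, once.
Trained networks look in the newest picture that a camera, given by its name, has taken for a name from the list of things; names that differ only in an ending like _2 or _b are one class to them, and where a whole thing is asked for, a point or a joint stands for the part that bears it (a point fixed in the world has none). Each returns a list of dicts, best first, with "p" (0 to 1); they miss things now and then, are a little off and sometimes report something else, mostly with a low value. They report only what shows in the picture. A call takes as long as a camera call.
- search_frame(camera, label): "rect" ([left, top, right, bottom] in pixels, round what is visible of it).
- masks_of(camera, label): "mask" (384x512 bool, what is visible of it) and "rect" ([left, top, right, bottom] in pixels, round what is visible of it).
- place_of(camera, label): "xy" ([column, row] in pixels: a listed point, or the origin of a listed thing).
The state is a dict: "t": time; "q": joint angles; "joint_vel": joint speeds; "joint_efforts": joint torques, N m; "position": TCP position; "orientation": TCP orientation; "wrist_force": force on the tool from outside, world axes, zero at the start; "torque": the same for the moment, N m; "finger_gap": finger opening in mm; "gripper_force": force on a finger pad.
Only numpy, scipy, OpenCV 4.12 (cv2) and the standard library are available. Lean on these libraries where they do the work, as an engineer would, in place of code of your own. Each camera call takes 0.05 s, during which the arm holds its last target. There are 200 camera calls.

## Working session

There is one attempt and no reset: what is moved stays moved. The work goes in short steps, Python scripts to look and compute and a tool call to move; the robot and the scene stay as the last step left them, time stands still between calls to the robot, and variables do not carry over. Pictures are saved under pics/ and viewed, at most 10 in all, crops included, and the job is handed in when it is done.

Besides the shell and the picture viewer there is one more tool, called after ">>>" in YAML: its name, and indented under it one key for each argument. jog_arm: Moves the arm, as the interface text tells. Its arguments: {"type":"object","properties":{"deltas":{"type":"array","items":{"type":"array"}},"fingers":{"type":"number"}},"required":["deltas"]}

```bash
mkdir -p pics; ls
cat > h.py <<'E'
import numpy as np, cv2
from workcell import *
def ray(name,uv,info=None):
    i=info or camera_info(name); T=np.array(i["T"])
    x=(uv[0]-i["cx"])/i["fx"]; y=(uv[1]-i["cy"])/i["fy"]
    if name=="wrist":
        r=np.hypot(x,y); d=np.array([np.sin(r)*x/max(r,1e-9),np.sin(r)*y/max(r,1e-9),np.cos(r)])
    else: d=np.array([x,y,1.])
    return T[:3,3],T[:3,:3]@d
def at(name,uv,z,info=None):
    o,d=ray(name,uv,info); return o+d*(z-o[2])/d[2]
def save(name,fn):
    im=camera(name); cv2.imwrite("pics/"+fn,im[:,:,::-1]); return im
E
python3 - <<'E'
from h import *
s=read_state();print(s["t"],s["position"],s["orientation"],s["wrist_force"])
Z=dict(chamber=0,bed_end=10,seal=67,lamp=10,stud=103,hook_seat=103,hook_pivot=103,hook_tab=124,film_roll=0,beaker=0,vial_clear=0,vial_amber=0,cuvette_rack=0,driver=0,port_cap=0)
a=save("top","t.png");b=save("scene","s.png")
cv2.imwrite("pics/t2.png",cv2.resize(a,(800,600))[:,:,::-1])
cv2.imwrite("pics/s2.png",cv2.resize(b,(800,600))[:,:,::-1])
for c in("top","scene"):
    print(c,np.round(np.array(camera_info(c)["T"])[:3,3]))
    for n,z in Z.items():
        for r in place_of(c,n)[:2]: print(n,round(r["p"],2),np.round(r["xy"],1),np.round(at(c,r["xy"],z)[:2],1))
E
```

```text
pics
0.0 [ 145.90497496 -581.28796277  221.81595118] [-3.11609948e+00 -3.84858837e-01 -7.63894456e-06] [-0.01033665 -0.58150915 -0.26510954]
top [ 307.  -31. 1247.]
chamber 0.56 [290.4 178.1] [ 533.5 -139.1]
chamber 0.48 [140.2 144.2] [660.9 361.1]
bed_end 0.74 [238.7 158.9] [600.1  30.3]
bed_end 0.68 [197.3 156.5] [611.5 167.4]
seal 0.71 [286.5 175.9] [ 528.6 -121.4]
seal 0.24 [245.8 134.3] [666.3   3.7]
lamp 0.94 [236.  164.5] [581.4  39.5]
lamp 0.36 [139.8 143. ] [662.3 359.4]
stud 0.86 [240.1 160. ] [574.6  21.5]
stud 0.22 [359.1 238.4] [ 328.9 -327. ]
hook_seat 0.84 [296.  147.5] [ 609.8 -150.7]
hook_pivot 0.86 [298.1 176.6] [ 518.9 -153.7]
hook_tab 0.72 [297.9 136.9] [ 637.1 -155.5]
film_roll 0.58 [146.5 254.3] [295.2 332.5]
beaker 0.83 [373.5 146.1] [ 635.6 -420.4]
vial_clear 0.41 [137.5 144.8] [659.1 370.1]
vial_amber 0.63 [262.5 205.8] [443.6 -44.7]
cuvette_rack 0.84 [358.2 236.1] [ 338.2 -351.2]
driver 0.6 [309.9 222.3] [ 386.2 -197.3]
port_cap 0.52 [246.2 132.6] [692.6   4.2]
scene [876. 551. 858.]
chamber 0.86 [208.1 187.2] [ 532.1 -133.2]
bed_end 0.66 [248.7 274.5] [611.4 168.5]
bed_end 0.5 [186.5 247.3] [689.9  11. ]
seal 0.79 [206.9 171.8] [ 530.6 -129.7]
seal 0.36 [164.1 169.6] [ 620.3 -210.8]
lamp 0.72 [224.3 226. ] [576.8  15.6]
stud 0.76 [227.4 203.6] [565.3  23.4]
stud 0.47 [187.5 249.4] [711.4  76.3]
hook_tab 0.57 [166.7 170.4] [ 634.9 -149.3]
film_roll 0.56 [387.7 249.7] [288.9 323.4]
beaker 0.98 [127.2 148. ] [ 645.4 -433.5]
vial_clear 0.65 [285.2 353.1] [658.1 358.1]
vial_amber 0.73 [225.3 225.3] [569.9   9. ]
vial_amber 0.69 [186. 247.] [688.2   3.1]
cuvette_rack 0.82 [220.8 118.1] [ 325.  -371.8]
driver 0.69 [232.  152.8] [ 394.2 -207.7]
driver 0.57 [203.1 157.5] [ 477.2 -246.2]
port_cap 0.77 [184.5 247.6] [692.2   2.3]
```

View pics/t2.png

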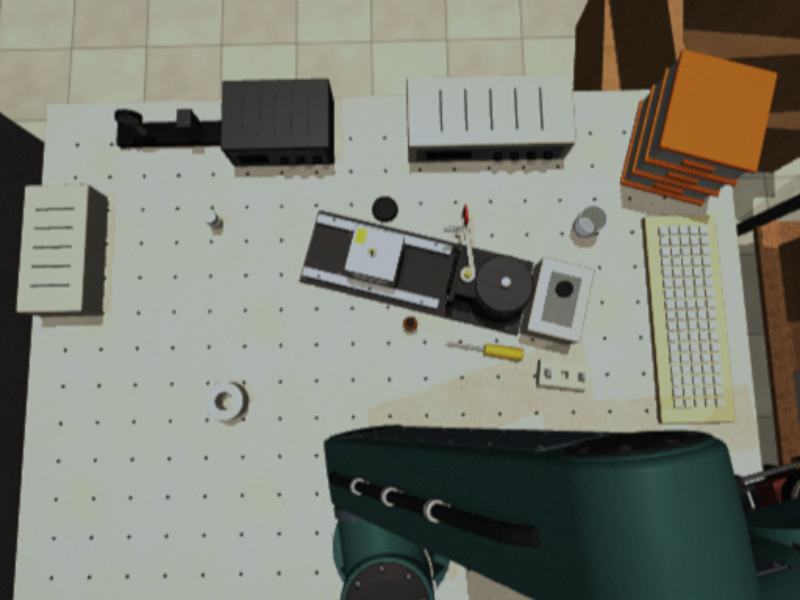

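View pics/s2.png

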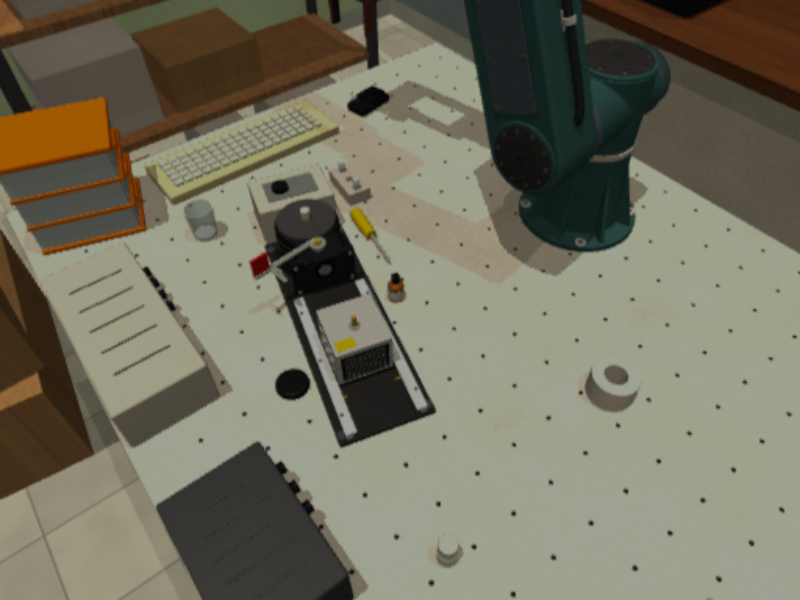

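The pictures agree with the networks. The bed runs at about 16° from world +y. The lamp head is near chamber y≈153 (top image about 372,252), and the hook is open at about 1.2 rad with its red tab at (465,214). I'll go behind the grille with the fingers shut.

>>> jog_arm:
  deltas:
    - [[0.2,0.2,0.02],0.02]
    - [[0.4,0.4,0.04],0.04]
    - [[0.6,0.6,0.06],0.06]
    - [[0.8,0.8,0.08],0.08]
    - [[1,1,0.1],0.11]
  fingers: 0

```text
t: 2.1
position: [266.8, -461.0, 234.8]
orientation: [3.004, 0.919, 0.0]
wrist_force: [1.0, -0.1, 0.9]
finger_gap: 51.5
gripper_force: 0.0
```

>>> jog_arm:
  deltas:
    - [[0.2,0.2,0],0.02]
    - [[0.4,0.4,0],0.04]
    - [[0.6,0.6,0],0.06]
    - [[0.8,0.8,0],0.08]
    - [[1,1,0],0.11]

```text
t: 2.6
position: [386.9, -340.9, 234.8]
orientation: [2.801, 1.422, 0.0]
wrist_force: [0.1, 0.4, -0.2]
finger_gap: 11.3
gripper_force: 0.0
```

>>> jog_arm:
  deltas:
    - [[0.2,0.2,0],0.02]
    - [[0.4,0.4,0],0.04]
    - [[0.6,0.6,0],0.06]
    - [[0.8,0.8,0],0.08]
    - [[1,1,0],0.11]

```text
t: 3.1
position: [506.9, -220.8, 234.8]
orientation: [2.514, 1.883, 0.0]
wrist_force: [0.2, -0.0, 0.5]
finger_gap: 0.5
gripper_force: 0.0
```

>>> jog_arm:
  deltas:
    - [[0.14,0.2,0],0]
    - [[0.28,0.4,0],0]
    - [[0.42,0.6,0],0]
    - [[0.56,0.8,0],0]
    - [[0.7,1,0],0]

```text
t: 3.6
position: [590.6, -100.9, 234.7]
orientation: [2.517, 1.879, 0.0]
wrist_force: [-0.1, -0.5, 1.0]
finger_gap: 0.2
gripper_force: 0.0
```

>>> jog_arm:
  deltas:
    - [[0,0.2,0],0]
    - [[0,0.4,0],0]
    - [[0,0.6,0],0]
    - [[0,0.8,0],0]
    - [[0,1,0],0]

```text
t: 4.1
position: [589.9, 19.1, 234.6]
orientation: [-2.517, -1.879, -0.0]
wrist_force: [0.8, 0.3, 0.5]
finger_gap: 0.5
gripper_force: 0.0
```

>>> jog_arm:
  deltas:
    - [[0,0.2,0],0]
    - [[0,0.4,0],0]
    - [[0,0.6,0],0]
    - [[0,0.8,0],0]
    - [[0,0.8,0],0]

```text
t: 4.6
position: [589.8, 116.6, 234.6]
orientation: [-2.514, -1.882, -0.001]
wrist_force: [0.2, 0.0, 0.6]
finger_gap: 0.6
gripper_force: 0.0
```

Run:
```python
from h import *
Z=dict(bed_end=10,seal=67,lamp=10,stud=103,hook_pivot=103,hook_tab=124)
i=camera_info("wrist"); a=save("wrist","w1.png"); cv2.imwrite("pics/w1b.png",cv2.resize(a,(800,600))[:,:,::-1]);camera("top");camera("scene")
O=np.array([525.8,-129.7]);uy=np.array([.2763,.961]);ux=np.array([.961,-.2763])
for c in("wrist","top","scene"):
    for n,z in Z.items():
        for r in place_of(c,n)[:1]:
            p=at(c,r["xy"],z,i if c=="wrist" else None)[:2]; print(c,n,round(r["p"],2),np.round(r["xy"]),np.round(p,1),"ch",np.round([(p-O)@ux,(p-O)@uy],1))
```

```text
wrist bed_end 0.57 [262. 125.] [614.2 166. ] ch [  3.2 308.6]
wrist seal 0.61 [262. 347.] [ 525.1 -144.2] ch [  3.4 -14.1]
wrist lamp 0.69 [260. 230.] [571.  26.] ch [  0.4 162.1]
top seal 0.87 [288. 174.] [ 535.2 -125.7] ch [7.9 6.5]
top lamp 0.83 [236. 165.] [580.4  37.9] ch [  6.1 176.2]
top stud 0.95 [238. 160.] [575.4  28.5] ch [  3.9 165.7]
top hook_tab 0.74 [298. 136.] [ 638.9 -155. ] ch [115.7   7. ]
scene bed_end 0.93 [248. 273.] [610.7 164. ] ch [  0.4 305.7]
scene seal 0.88 [208. 170.] [ 523.7 -133.5] ch [-0.9 -4.3]
scene lamp 0.9 [225. 226.] [574.6  16.5] ch [  6.5 154. ]
scene stud 0.85 [228. 205.] [566.4  29.7] ch [ -5.  164.4]
scene hook_pivot 0.81 [202. 156.] [ 523.9 -158.6] ch [  6.2 -28.3]
scene hook_tab 0.84 [166. 171.] [ 637.1 -150.1] ch [112.6  11.1]
```

View pics/w1b.png

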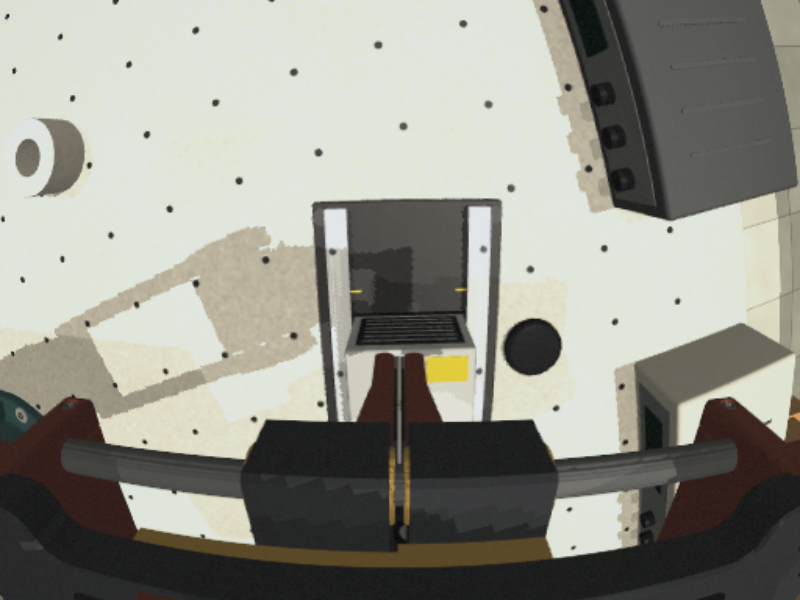

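The wrist view shows the tool parallel to the bed, about 6 mm towards chamber -x, and clear behind the grille (top edge near 412,318). I'll descend there.

>>> jog_arm:
  deltas:
    - [[0.01,0,-0.2],0]
    - [[0.02,0,-0.4],0]
    - [[0.03,0,-0.6],0]
    - [[0.04,0,-0.8],0]
    - [[0.05,0,-1],0]

```text
t: 6.15
position: [596.1, 114.1, 113.8]
orientation: [2.517, 1.879, 0.0]
wrist_force: [-0.1, -0.5, -0.3]
finger_gap: 0.3
gripper_force: 0.0
```

>>> jog_arm:
  deltas:
    - [[0,0,-0.15],0]
    - [[0,0,-0.3],0]
    - [[0,0,-0.45],0]
    - [[0,0,-0.55],0]
    - [[0,0,-0.6],0]

```text
t: 6.65
position: [595.4, 114.0, 41.5]
orientation: [-2.517, -1.879, 0.002]
wrist_force: [-1.0, 0.7, 0.4]
finger_gap: 0.6
gripper_force: 0.0
```

>>> jog_arm:
  deltas:
    - [[-0.012,-0.04,0],0]
    - [[-0.024,-0.08,0],0]
    - [[-0.036,-0.12,0],0]
    - [[-0.046,-0.16,0],0]
    - [[-0.05,-0.18,0],0]

```text
t: 7.15
position: [590.1, 91.8, 43.2]
orientation: [2.518, 1.878, 0.001]
wrist_force: [0.0, 0.7, -0.8]
finger_gap: 0.1
gripper_force: 0.0
```

>>> jog_arm:
  deltas:
    - [[-0.007,-0.024,0],0]
    - [[-0.014,-0.048,0],0]
    - [[-0.021,-0.072,0],0]
    - [[-0.028,-0.096,0],0]
    - [[-0.035,-0.12,0],0]

```text
t: 7.65
position: [585.9, 78.1, 42.6]
orientation: [-2.517, -1.879, -0.001]
wrist_force: [0.5, 1.4, 0.1]
finger_gap: 0.2
gripper_force: 0.8
```

>>> jog_arm:
  deltas:
    - [[-0.014,-0.048,0],0]
    - [[-0.028,-0.096,0],0]
    - [[-0.041,-0.144,0],0]
    - [[-0.055,-0.192,0],0]
    - [[-0.069,-0.24,0],0]

```text
t: 8.15
position: [577.4, 48.7, 42.6]
orientation: [-2.518, -1.879, 0.0]
wrist_force: [0.9, 2.1, 0.2]
finger_gap: 0.3
gripper_force: 0.8
```

>>> jog_arm:
  deltas:
    - [[-0.014,-0.048,0],0]
    - [[-0.028,-0.096,0],0]
    - [[-0.041,-0.144,0],0]
    - [[-0.055,-0.192,0],0]
    - [[-0.069,-0.24,0],0]

```text
t: 8.65
position: [569.1, 20.0, 42.6]
orientation: [-2.517, -1.879, 0.0]
wrist_force: [1.0, 1.9, -0.4]
finger_gap: 0.6
gripper_force: 0.8
```

>>> jog_arm:
  deltas:
    - [[-0.01,-0.035,0],0]
    - [[-0.02,-0.07,0],0]
    - [[-0.03,-0.105,0],0]
    - [[-0.04,-0.14,0],0]
    - [[-0.05,-0.176,0],0]

```text
t: 9.15
position: [563.1, -0.9, 42.6]
orientation: [-2.517, -1.879, 0.0]
wrist_force: [1.4, 1.1, -0.6]
finger_gap: 0.4
gripper_force: 0.8
```

>>> jog_arm:
  deltas:
    - [[-0.004,-0.014,0],0]
    - [[-0.008,-0.028,0],0]
    - [[-0.012,-0.042,0],0]
    - [[-0.016,-0.056,0],0]
    - [[-0.02,-0.07,0],0]

```text
t: 9.65
position: [560.8, -9.1, 42.6]
orientation: [-2.517, -1.879, 0.0]
wrist_force: [0.1, 1.7, 0.4]
finger_gap: 0.3
gripper_force: 0.8
```

>>> jog_arm:
  deltas:
    - [[-0.003,-0.009,0],0]
    - [[-0.005,-0.018,0],0]
    - [[-0.008,-0.026,0],0]
    - [[-0.01,-0.035,0],0]
    - [[-0.01,-0.035,0],0]

```text
t: 10.15
position: [559.6, -13.5, 42.6]
orientation: [2.518, 1.879, -0.0]
wrist_force: [1.3, 0.2, 0.1]
finger_gap: 0.1
gripper_force: 0.3
```

>>> jog_arm:
  deltas:
    - [[-0.003,-0.009,0],0]
    - [[-0.005,-0.018,0],0]
    - [[-0.008,-0.026,0],0]
    - [[-0.01,-0.035,0],0]
    - [[-0.01,-0.035,0],0]

```text
t: 10.65
position: [558.4, -17.7, 42.6]
orientation: [-2.517, -1.879, 0.0]
wrist_force: [1.2, 0.6, -0.2]
finger_gap: 0.8
gripper_force: 0.3
```

>>> jog_arm:
  deltas:
    - [[-0.002,-0.006,0],0]
    - [[-0.004,-0.012,0],0]
    - [[-0.006,-0.018,0],0]
    - [[-0.007,-0.024,0],0]
    - [[-0.007,-0.024,0],0]

```text
t: 11.15
position: [557.6, -20.4, 42.6]
orientation: [-2.518, -1.879, 0.0]
wrist_force: [2.0, 1.4, -0.6]
finger_gap: 0.4
gripper_force: 0.7
```

>>> jog_arm:
  deltas:
    - [[-0.002,-0.008,0],0]
    - [[-0.004,-0.015,0],0]
    - [[-0.006,-0.022,0],0]
    - [[-0.007,-0.024,0],0]
    - [[-0.007,-0.024,0],0]

```text
t: 11.65
position: [557.2, -21.9, 42.7]
orientation: [-2.517, -1.878, -0.003]
wrist_force: [2.3, 8.3, -0.6]
finger_gap: 0.6
gripper_force: 4.3
```

>>> jog_arm:
  deltas:
    - [[-0.002,-0.006,0],0]
    - [[-0.004,-0.012,0],0]
    - [[-0.005,-0.016,0],0]
    - [[-0.005,-0.016,0],0]
    - [[-0.005,-0.016,0],0]

```text
t: 12.15
position: [556.9, -23.1, 42.7]
orientation: [-2.517, -1.878, -0.004]
wrist_force: [2.5, 11.2, -0.8]
finger_gap: 0.1
gripper_force: 5.9
```

Seal contact is felt at about 11 N, so the lamp is compressed roughly 2 mm. I'll back off slowly so the lamp follows without coasting.

>>> jog_arm:
  deltas:
    - [[0.002,0.007,0],0]
    - [[0.004,0.014,0],0]
    - [[0.006,0.021,0],0]
    - [[0.008,0.028,0],0]
    - [[0.01,0.035,0],0]

```text
t: 12.65
position: [557.6, -20.6, 42.6]
orientation: [-2.517, -1.879, -0.001]
wrist_force: [3.0, 3.0, -1.1]
finger_gap: 0.4
gripper_force: 1.4
```

>>> jog_arm:
  deltas:
    - [[0.01,0.035,0],0]
    - [[0.03,0.1,0],0]
    - [[0.05,0.18,0.2],0]
    - [[0.06,0.22,0.55],0]
    - [[0.06,0.22,0.9],0]

```text
t: 13.15
position: [563.5, 6.4, 151.0]
orientation: [-2.515, -1.879, 0.004]
wrist_force: [0.8, -0.9, -0.8]
finger_gap: 0.4
gripper_force: 0.0
```

Run:
```python
from h import *
Z=dict(bed_end=10,stud=103,hook_pivot=103,hook_tab=124,seal=67)
i=camera_info("wrist"); a=save("wrist","w2.png"); b=save("top","t3.png");save("scene","s3.png")
cv2.imwrite("pics/t3b.png",cv2.resize(b[90:230,180:360],(720,560),interpolation=cv2.INTER_CUBIC)[:,:,::-1])
O=np.array([525.8,-129.7]);uy=np.array([.2763,.961]);ux=np.array([.961,-.2763])
for c in("wrist","top","scene"):
    for n,z in Z.items():
        for r in place_of(c,n)[:1]:
            p=at(c,r["xy"],z,i if c=="wrist" else None)[:2]; print(c,n,round(r["p"],2),np.round(r["xy"]),np.round(p,1),"ch",np.round([(p-O)@ux,(p-O)@uy],1))
```

```text
wrist bed_end 0.77 [259.  22.] [615.1 165.2] ch [  4.3 308.1]
wrist hook_pivot 0.73 [168. 248.] [486.9  -2.8] ch [-72.4 111.2]
wrist hook_tab 0.83 [375. 354.] [ 636.  -162.2] ch [114.9  -0.7]
top bed_end 0.69 [198. 156.] [613.5 163.4] ch [  3.3 305.9]
top stud 0.76 [272. 173.] [530.6 -75.8] ch [-10.3  53.2]
top hook_pivot 0.89 [299. 174.] [ 528.1 -158. ] ch [ 10.  -26.6]
top hook_tab 0.66 [298. 136.] [ 639.5 -156.5] ch [116.7   5.7]
top seal 0.8 [288. 175.] [ 532.7 -124.9] ch [5.3 6.5]
scene bed_end 0.96 [249. 275.] [611.  169.1] ch [ -0.7 310.7]
scene stud 0.69 [165. 167.] [ 625.  -183.9] ch [110.3 -24.7]
scene hook_pivot 0.59 [202. 158.] [ 527.2 -150.3] ch [  7.1 -19.4]
scene hook_tab 0.79 [162. 171.] [ 644.6 -156. ] ch [121.5   7.5]
scene seal 0.79 [211. 171.] [ 521.4 -124.9] ch [-5.5  3.4]
```

View pics/t3b.png

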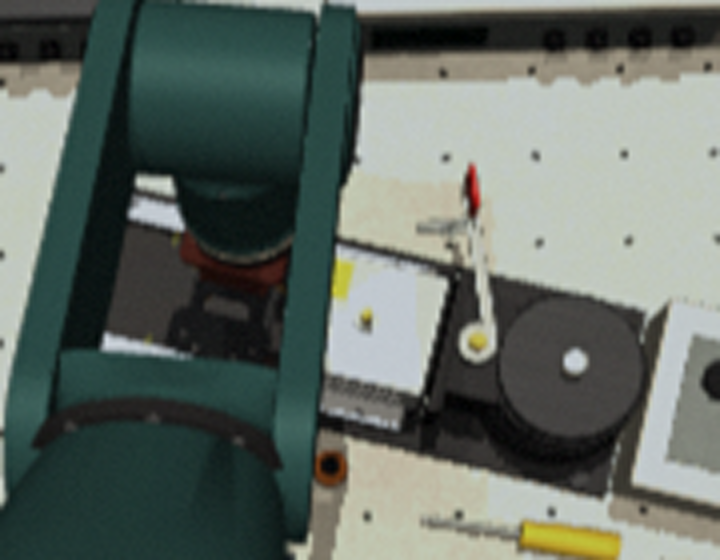

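The lamp head sits at the seal (right edge at the flange, stud near 366,316), the hook is still open, and the pivot is near (478,341). I'll compute the tab geometry from the picture.

Run:
```python
from h import *
b=cv2.imread("pics/t3.png")[:,:,::-1].astype(int)
def cen(name,im,z):
    m=(im[...,0]>90)&(im[...,1]<50)&(im[...,2]<60)
    ys,xs=np.nonzero(m)
    if name=="top": k=(abs(xs-298)<14)&(abs(ys-137)<14)
    else: k=(abs(xs-166)<18)&(abs(ys-170)<18)
    xs,ys=xs[k],ys[k]; print(name,len(xs),xs.mean(),ys.mean(),xs.min(),xs.max(),ys.min(),ys.max(),np.round(at(name,(xs.mean(),ys.mean()),z),1))
    return xs,ys
cen("top",b,130)
s=cv2.imread("pics/s3.png")[:,:,::-1].astype(int); cen("scene",s,124)
for n,u,z in(("pivot",(299.5,175.3),108),("stud",(271.5,169.3),116)): print(n,np.round(at("top",u,z),1))
cv2.imwrite("pics/s3b.png",cv2.resize(s[110:260,120:320].astype(np.uint8),(800,600),interpolation=cv2.INTER_CUBIC)[:,:,::-1])
```

```text
top 4 297.75 137.5 297 298 133 140 [ 633.4 -154.3  130. ]
scene 15 164.6 165.33333333333334 160 169 162 175 [ 630.2 -168.9  124. ]
pivot [ 521.9 -157.6  108. ]
stud [540.7 -73.2 116. ]
```

View pics/s3b.png

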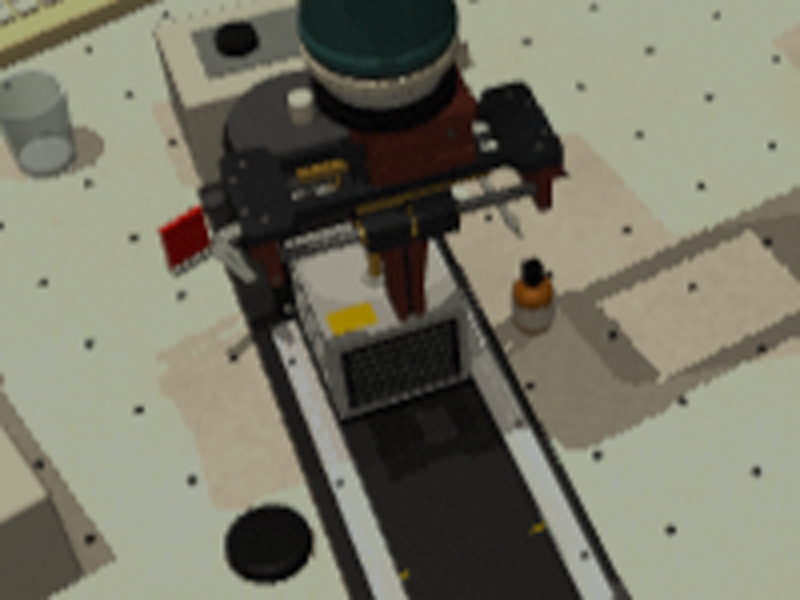

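```bash
cat >> h.py <<'E'
PV=np.array([521,-155.5])
def tip(th,d=23,r=112,B=74.0):
    f=np.radians(B)-th; a=np.array([np.cos(f),np.sin(f)]); n=np.array([np.sin(f),-np.cos(f)])
    return PV+r*a+d*n, B-np.degrees(th)+90
E
python3 - <<'E'
from h import *
s=read_state(); print(np.round(s["q"],2),s["position"])
p,y=tip(1.19,43); print("appr",p,y,(p-s["position"][:2])/120,(112-s["position"][2])/120,(y-73.6)/180)
prev=None
for th in np.arange(1.3,-.11,-.1):
    p,y=tip(th); print(round(th,2),np.round(p,1),round(y,1), None if prev is None else np.round((p-prev)/120,3)); prev=p
E
```

```text
[-0.11  0.38  1.67  0.    1.09  0.18] [564.53482831   5.43471825 150.55827556]
appr [ 636.78195067 -186.92514755] 95.81802237943204 [ 0.60205935 -1.60299888] -0.3213189630146857 0.12343345766351135
1.3 [ 632.8 -179.4] 89.5 None
1.2 [ 634.6 -168.2] 95.2 [0.015 0.094]
1.1 [ 635.3 -156.8] 101.0 [0.006 0.095]
1.0 [ 634.9 -145.3] 106.7 [-0.004  0.095]
0.9 [ 633.3 -134. ] 112.4 [-0.013  0.094]
0.8 [ 630.6 -122.9] 118.2 [-0.023  0.093]
0.7 [ 626.8 -112.1] 123.9 [-0.032  0.09 ]
0.6 [ 621.9 -101.8] 129.6 [-0.04   0.086]
0.5 [616.1 -92. ] 135.4 [-0.049  0.082]
0.4 [609.3 -82.8] 141.1 [-0.057  0.076]
0.3 [601.6 -74.4] 146.8 [-0.064  0.07 ]
0.2 [593.1 -66.7] 152.5 [-0.071  0.064]
0.1 [583.8 -60. ] 158.3 [-0.077  0.056]
-0.0 [574.  -54.2] 164.0 [-0.082  0.048]
-0.1 [563.6 -49.4] 169.7 [-0.086  0.04 ]
```

>>> jog_arm:
  deltas:
    - [[0,0,0.15],0.02]
    - [[0.05,-0.15,0.25],0.05]
    - [[0.14,-0.4,0.25],0.08]
    - [[0.22,-0.65,0.25],0.11]
    - [[0.3,-0.9,0.25],0.12]

```text
t: 14.55
position: [601.0, -103.5, 181.0]
orientation: [2.116, 2.321, 0.0]
wrist_force: [0.2, 0.7, -0.7]
finger_gap: 0.5
gripper_force: 0.0
```

>>> jog_arm:
  deltas:
    - [[0.08,-0.2,0],0]
    - [[0.16,-0.4,0],0]
    - [[0.24,-0.6,0],0]
    - [[0.3,-0.72,0],0]
    - [[0.3,-0.75,0],0]

```text
t: 15.05
position: [637.4, -194.1, 180.5]
orientation: [2.122, 2.316, 0.0]
wrist_force: [0.2, -0.4, 1.0]
finger_gap: 0.6
gripper_force: 0.0
```

>>> jog_arm:
  deltas:
    - [[0,0,-0.15],0]
    - [[0,0,-0.3],0]
    - [[0,0,-0.45],0]
    - [[0,0,-0.55],0]
    - [[0,0,-0.57],0]

```text
t: 15.55
position: [635.2, -191.2, 110.6]
orientation: [-2.118, -2.316, 0.002]
wrist_force: [-0.2, 0.1, 0.2]
finger_gap: 0.5
gripper_force: 0.0
```

Run:
```python
from h import *
s=read_state(); print(s["t"],s["position"],s["wrist_force"])
b=save("scene","s4.png"); cv2.imwrite("pics/s4b.png",cv2.resize(b[100:250,100:300],(800,600),interpolation=cv2.INTER_CUBIC)[:,:,::-1])
```

```text
15.55 [ 635.16284184 -191.23348642  110.64615938] [-0.22571659  0.1075712   0.20340256]
```

View pics/s4b.png

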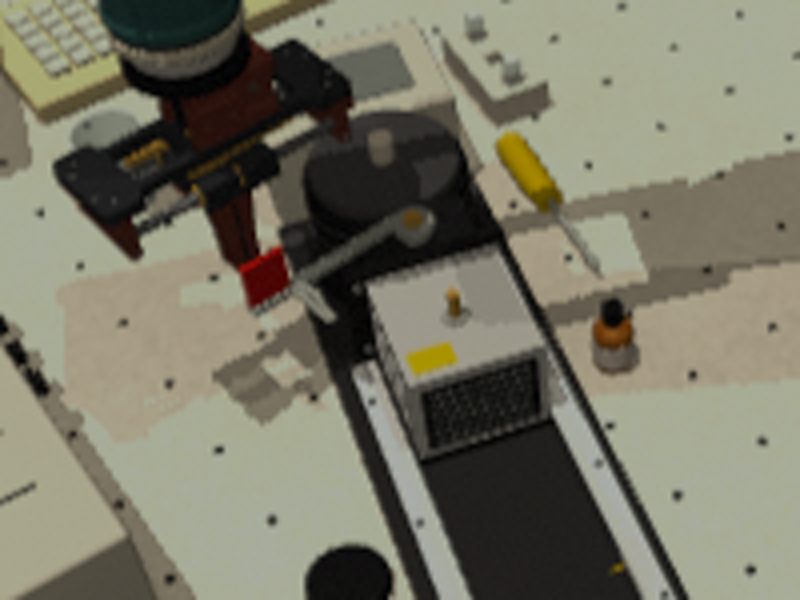

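The finger stands behind the red tab (265,275), which is on its opening side, and the stud is clear at (453,300). I'll feel for contact.

>>> jog_arm:
  deltas:
    - [[0,0.03,0.01],0]
    - [[0,0.06,0.01],0]
    - [[0,0.09,0.01],0]
    - [[0,0.12,0.01],0]
    - [[0,0.14,0.01],0]

```text
t: 16.1
position: [636.7, -175.3, 113.8]
orientation: [2.12, 2.318, 0.0]
wrist_force: [0.3, -1.3, -0.7]
finger_gap: 0.8
gripper_force: 0.0
```

>>> jog_arm:
  deltas:
    - [[0,0.02,0],0]
    - [[0,0.04,0],0]
    - [[0,0.06,0],0]
    - [[0,0.08,0],0]
    - [[0,0.1,0],0]

```text
t: 16.6
position: [636.5, -163.8, 113.4]
orientation: [-2.121, -2.318, 0.001]
wrist_force: [-1.1, -0.1, 0.1]
finger_gap: 0.4
gripper_force: 0.6
```

>>> jog_arm:
  deltas:
    - [[-0.001,0.05,0],0.019]
    - [[-0.004,0.1,0],0.038]
    - [[-0.01,0.15,0],0.056]
    - [[-0.018,0.2,0],0.075]
    - [[-0.027,0.248,0],0.094]

```text
t: 17.1
position: [634.0, -133.8, 113.6]
orientation: [1.753, 2.605, 0.001]
wrist_force: [2.2, -0.3, 0.3]
finger_gap: 0.1
gripper_force: 0.7
```

>>> jog_arm:
  deltas:
    - [[-0.014,0.056,0],0.019]
    - [[-0.031,0.11,0],0.038]
    - [[-0.051,0.165,0],0.057]
    - [[-0.073,0.217,0],0.076]
    - [[-0.095,0.269,0],0.095]

```text
t: 17.6
position: [622.0, -101.5, 113.5]
orientation: [1.346, 2.838, -0.0]
wrist_force: [-0.2, -0.2, -0.3]
finger_gap: 0.6
gripper_force: 0.6
```

>>> jog_arm:
  deltas:
    - [[-0.019,0.033,0],0.013]
    - [[-0.039,0.066,0],0.026]
    - [[-0.06,0.098,0],0.038]
    - [[-0.082,0.129,0],0.051]
    - [[-0.105,0.159,0],0.064]

```text
t: 18.1
position: [609.5, -82.6, 113.5]
orientation: [1.056, 2.958, -0.0]
wrist_force: [0.7, -1.6, -0.3]
finger_gap: 0.4
gripper_force: 0.6
```

Run:
```python
from h import *
s=read_state(); print(s["t"],s["position"],s["wrist_force"])
b=save("scene","s5.png"); cv2.imwrite("pics/s5b.png",cv2.resize(b[100:250,100:300],(800,600),interpolation=cv2.INTER_CUBIC)[:,:,::-1])
```

```text
18.1 [609.51258283 -82.55866794 113.51323672] [ 0.70436082 -1.57117538 -0.26415465]
```

View pics/s5b.png

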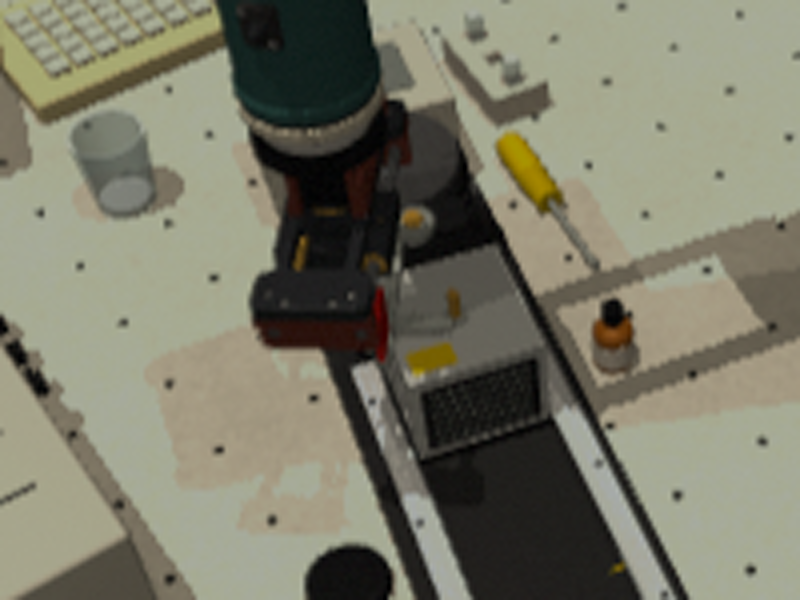

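The hook is following, at about 0.4 rad, with the jaw tip approaching the stud (453,300). I'll go on in smaller steps.

>>> jog_arm:
  deltas:
    - [[-0.013,0.015,0],0.006]
    - [[-0.025,0.029,0],0.013]
    - [[-0.038,0.043,0],0.019]
    - [[-0.051,0.057,0],0.026]
    - [[-0.064,0.07,0],0.032]

```text
t: 18.65
position: [601.6, -74.2, 113.5]
orientation: [0.906, 3.008, -0.0]
wrist_force: [0.8, -0.9, -0.2]
finger_gap: 0.5
gripper_force: 0.6
```

>>> jog_arm:
  deltas:
    - [[-0.007,0.006,0],0.003]
    - [[-0.014,0.013,0],0.006]
    - [[-0.021,0.019,0],0.01]
    - [[-0.028,0.026,0],0.013]
    - [[-0.035,0.032,0],0.016]

```text
t: 19.15
position: [597.4, -70.3, 113.4]
orientation: [-0.831, -3.03, 0.0]
wrist_force: [0.7, -0.7, 0.7]
finger_gap: 0.4
gripper_force: 0.5
```

>>> jog_arm:
  deltas:
    - [[-0.007,0.006,0],0.003]
    - [[-0.014,0.013,0],0.006]
    - [[-0.021,0.019,0],0.01]
    - [[-0.028,0.026,0],0.013]
    - [[-0.035,0.032,0],0.016]

```text
t: 19.65
position: [593.6, -66.9, 113.5]
orientation: [0.754, 3.049, -0.001]
wrist_force: [2.7, -3.9, -1.7]
finger_gap: 0.7
gripper_force: 1.8
```

>>> jog_arm:
  deltas:
    - [[-0.008,0.006,0],0.003]
    - [[-0.015,0.012,0],0.006]
    - [[-0.022,0.018,0],0.01]
    - [[-0.03,0.023,0],0.013]
    - [[-0.037,0.029,0],0.016]

```text
t: 20.15
position: [590.7, -64.4, 113.6]
orientation: [0.677, 3.064, -0.002]
wrist_force: [6.2, -7.3, -5.9]
finger_gap: 0.5
gripper_force: 4.2
```

>>> jog_arm:
  deltas:
    - [[-0.008,0.006,0],0.003]
    - [[-0.015,0.012,0],0.006]
    - [[-0.023,0.017,0],0.01]
    - [[-0.031,0.023,0],0.013]
    - [[-0.038,0.028,0],0.016]

```text
t: 20.65
position: [587.6, -61.7, 113.8]
orientation: [0.599, 3.077, -0.003]
wrist_force: [8.7, -8.3, -7.3]
finger_gap: 0.4
gripper_force: 5.7
```

>>> jog_arm:
  deltas:
    - [[-0.008,0.001,0],0.002]
    - [[-0.016,0.002,0],0.004]
    - [[-0.024,0.003,0],0.006]
    - [[-0.032,0.004,0],0.008]
    - [[-0.032,0.004,0],0.008]

```text
t: 21.15
position: [585.4, -60.3, 114.0]
orientation: [0.562, 3.081, -0.0]
wrist_force: [12.5, -4.0, -9.7]
finger_gap: 0.3
gripper_force: 6.4
```

>>> jog_arm:
  deltas:
    - [[-0.008,0.002,0],0.002]
    - [[-0.016,0.004,0],0.004]
    - [[-0.024,0.006,0],0.006]
    - [[-0.032,0.008,0],0.008]
    - [[-0.032,0.008,0],0.008]

```text
t: 21.65
position: [582.1, -58.5, 114.1]
orientation: [0.523, 3.087, 0.002]
wrist_force: [12.1, -0.5, -6.3]
finger_gap: 0.4
gripper_force: 5.6
```

>>> jog_arm:
  deltas:
    - [[-0.008,0.004,0],0.002]
    - [[-0.016,0.008,0],0.004]
    - [[-0.024,0.012,0],0.006]
    - [[-0.032,0.016,0],0.008]
    - [[-0.032,0.016,0],0.008]

```text
t: 22.15
position: [572.3, -55.9, 113.4]
orientation: [-0.485, -3.103, -0.0]
wrist_force: [0.9, 0.0, 0.1]
finger_gap: 0.6
gripper_force: 0.7
```

>>> jog_arm:
  deltas:
    - [[-0.008,0.004,0],0.002]
    - [[-0.016,0.008,0],0.004]
    - [[-0.024,0.012,0],0.006]
    - [[-0.024,0.012,0],0.006]
    - [[-0.024,0.012,0],0.006]

```text
t: 22.65
position: [570.2, -55.0, 113.5]
orientation: [0.456, 3.108, -0.0]
wrist_force: [4.5, -0.6, -1.2]
finger_gap: 0.1
gripper_force: 2.2
```

It snapped past the hump. Now I press on until the jaw stops hard.

>>> jog_arm:
  deltas:
    - [[-0.005,0.002,0],0.001]
    - [[-0.01,0.004,0],0.002]
    - [[-0.015,0.005,0],0.003]
    - [[-0.015,0.005,0],0.003]
    - [[-0.015,0.005,0],0.003]

```text
t: 23.15
position: [569.9, -54.8, 113.6]
orientation: [0.441, 3.107, -0.001]
wrist_force: [7.4, -1.0, -4.5]
finger_gap: 0.2
gripper_force: 4.0
```

>>> jog_arm:
  deltas:
    - [[-0.005,0.002,0],0.001]
    - [[-0.01,0.004,0],0.002]
    - [[-0.015,0.005,0],0.003]
    - [[-0.015,0.005,0],0.003]
    - [[-0.015,0.005,0],0.003]

```text
t: 23.65
position: [569.6, -54.6, 113.7]
orientation: [0.426, 3.106, -0.001]
wrist_force: [10.5, -1.1, -7.9]
finger_gap: 0.4
gripper_force: 5.7
```

>>> jog_arm:
  deltas:
    - [[-0.006,0.002,0],0.001]
    - [[-0.012,0.004,0],0.001]
    - [[-0.018,0.006,0],0.002]
    - [[-0.025,0.008,0],0.002]
    - [[-0.025,0.008,0],0.002]

```text
t: 24.15
position: [569.3, -54.4, 113.9]
orientation: [0.416, 3.102, -0.002]
wrist_force: [18.0, -3.8, -13.8]
finger_gap: 0.2
gripper_force: 8.9
```

>>> jog_arm:
  deltas:
    - [[-0.006,0.002,0],0.001]
    - [[-0.012,0.004,0],0.001]
    - [[-0.018,0.006,0],0.002]
    - [[-0.025,0.008,0],0.002]
    - [[-0.025,0.008,0],0.002]

```text
t: 24.65
position: [569.0, -54.3, 114.2]
orientation: [0.405, 3.099, -0.003]
wrist_force: [23.5, -5.3, -19.4]
finger_gap: 0.3
gripper_force: 12.1
```

Hard stop: position stalls at about 569 while the force climbs to about 24 N. I'll back off and inspect.

>>> jog_arm:
  deltas:
    - [[0.03,-0.01,0],0]
    - [[0.07,-0.02,0],0]
    - [[0.12,-0.04,0],0]
    - [[0.22,-0.07,0],0]
    - [[0.32,-0.1,0],0]

```text
t: 25.15
position: [598.5, -64.0, 113.2]
orientation: [-0.407, -3.113, 0.0]
wrist_force: [0.2, -1.2, 1.1]
finger_gap: 0.7
gripper_force: 0.0
```

>>> jog_arm:
  deltas:
    - [[0.1,-0.05,0.2],0]
    - [[0.2,-0.15,0.4],0]
    - [[0.3,-0.3,0.6],0]
    - [[0.4,-0.5,0.8],0]
    - [[0.4,-0.7,0.8],0]

```text
t: 25.65
position: [650.7, -149.5, 213.5]
orientation: [0.405, 3.108, -0.002]
wrist_force: [0.8, 1.0, 0.9]
finger_gap: 0.0
gripper_force: 0.0
```

>>> jog_arm:
  deltas:
    - [[0,-0.2,0],0]
    - [[0,-0.4,0],0]
    - [[0,-0.6,0],0]
    - [[0,-0.8,0],0]
    - [[0,-0.9,0],0]

```text
t: 26.15
position: [646.7, -258.0, 209.1]
orientation: [-0.409, -3.114, 0.001]
wrist_force: [-0.6, 0.3, 0.4]
finger_gap: 0.3
gripper_force: 0.0
```

Run:
```python
from h import *
s=read_state(); print(s["t"],s["position"],s["wrist_force"])
b=save("scene","s6.png"); a=save("top","t6.png")
f=lambda im,x,y: cv2.resize(im[y:y+110,x:x+100],(400,440),interpolation=cv2.INTER_CUBIC)
cv2.imwrite("pics/c6.png",np.hstack([f(b,160,120),f(a,235,115)])[:,:,::-1])
for c in("top","scene"):
    for n,z in dict(stud=103,hook_pivot=103,hook_tab=124,hook_seat=103).items():
        for r in place_of(c,n)[:1]: print(c,n,round(r["p"],2),np.round(r["xy"]),np.round(at(c,r["xy"],z)[:2],1))
```

```text
26.15 [ 646.66016818 -258.03795143  209.13016873] [-0.60534614  0.28419782  0.39369787]
top stud 0.74 [274. 169.] [543.2 -80.4]
top hook_tab 0.48 [261. 166.] [550.2 -41.2]
top hook_seat 0.59 [272. 172.] [535.9 -74.4]
scene stud 0.81 [214. 174.] [535.5 -80.6]
scene hook_pivot 0.89 [199. 157.] [ 532.1 -160.1]
scene hook_tab 0.73 [212. 179.] [559.6 -51.1]
scene hook_seat 0.78 [211. 176.] [544.5 -79.8]
```

View pics/c6.png

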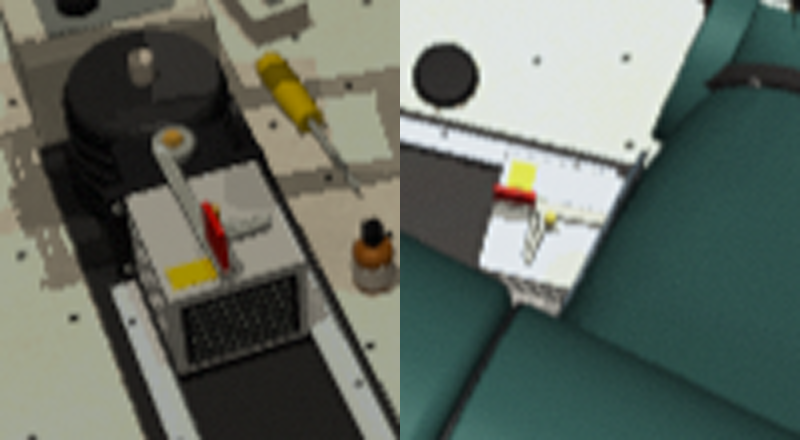

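The hook lies closed over the stud in both views (tab at 215,235 in the left half), the lamp head is on the seal, and the other things are undisturbed. I'll hand it in.

```bash
python3 -c "
from workcell import *
print(close_job())"
```

```text
the job is handed in; nothing more can be done
None
```

The lamp head is on the compressed seal with the hook snapped over the stud and pressed to its hard stop (about 24 N along the push). The arm is clear and the job was handed in at about 26 s; no verdict came back.

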